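# Jack up a support under an overhanging fretwork board

## Task

One end of the wooden board hangs out beyond its wooden trestle, over a small screw jack. Turn that jack's upright T-knob clockwise until the platform just comes up against the underside of the board and bears on it, raising the board by no more than a few millimetres, then let go. The board stays lying on the trestle where it is, and the spare jack's knob is left as it is.

Things in the scene. Friction and masses are not known exactly. Their poses are not given: they have to be found in the camera images.
- jack_knob: Black T-knob, on the robot's side of the jack under the board: upright bar 64 x 14 mm in plan, 30 mm tall, gripped across the 14 mm. Origin: its centre, on the vertical turning axis, 182 mm above the table; x along the bar, z up, turns with it. Clear all round, 70 mm above the gearbox. Clockwise from above lifts the platform 20 mm per rad; takes 0.2 to 0.3 N m; stays as left.
- jack_platform: Aluminium platform of that same jack, 110 x 100 mm, 6 mm thick, on a telescopic steel column. Origin at the centre of its top face, z up. It only rises and falls; at the start its top is 13 to 24 mm below the board's underside.
- board: Loose pale board 355 x 90 x 18 mm, 0.3 to 0.5 kg, lying level on a wooden trestle block, underside 125 mm above the table. Origin at the centre of its underside, y along its length (+y end overhangs the jack), z up. Pushed up by the jack it tips about the trestle's far edge, 0.2 m from the platform.
- spare_knob (a joint): Turn of the T-knob (rad, 0 at the start) of the spare jack, which looks the same but stands clear to one side with no board over it. Not to be turned.
Not all that is in view belongs to the job. What is shaped like the part that bears jack_knob but pink is not meant.

How it is judged (in metres and radians):
At the end, for the whole second after the job is handed in: The jack's platform presses on the board's underside with more than 0.2 N; the board is tipped less than 0.06 rad (about 12 mm of lift at the platform) and its centre is within 25 mm of where it lay; board and platform are at rest (contact force between jack_platform and board above 0.2 N and angle between board's own z axis and vertical below 0.06 rad and distance of board from where it was at the start of the episode below 0.025 m and linear speed of board below 0.01 m/s and linear speed of jack_platform below 0.005 m/s); the robot touches nothing.
It fails at once if the spare jack's knob is turned by more than 0.2 rad (value of joint spare_knob above 0.2 rad).
It fails at once if the board is jacked up or tipped by more than 0.085 rad (angle between board's own z axis and vertical above 0.085 rad).
It also fails if it takes over 32 s, if anything falls off the work surface, if the arm or the gripper's body presses on something with over 40 N, if the wrist force passes 120 N, or if a joint passes its speed limit or range.

## Robot

A 7-joint arm with a two-finger parallel gripper is mounted at the origin on the work surface. World frame = base frame: x ahead of the robot, y to its left, z up, the work surface at z = 0. Lengths are in mm, angles in degrees, forces in N, time in s.
With the tool pointing down it reaches from about 425 to 875 mm from the base axis. Payload 4.7 kg.
Tool frame: the origin (TCP) lies at the very end of the fingers, on their centre line; the grasp point (between the pads) lies 19 mm behind it; z points along the fingers, y is the line along which they close (so a half turn about z gives the same grasp; the last joint's range is limited). The gripper opens to 85 mm and grips with 20 to 120 N. Pads are 22 mm wide; open, the fingers measure 114 mm over their backs; the gripper's body (76 mm by 85 mm) begins 54 mm behind the grasp point. The pads swing forward as they close: fully open they stand 13 mm farther back than shut.
Start: joints at [67.729, 18.392, -4.016, 83.108, 1.295, 78.541, -3.26], TCP at [254.78, -598.007, 231.349] pointing down, gripper open.
Joint ranges: [-163.93, 163.93], [-17.29, 119.83], [-79.2, 71.16], [3.27, 140.29], [-89.18, 269.18], [5.43, 117.66], [-154.24, 154.24]. Speed limits (degrees/s): [147.25, 147.25, 180, 180, 180, 180, 180].

## Interface

Orientations are given as a 3x3 rotation matrix whose columns are the frame's x, y, z axes.
In Python, from station import status, cams, order gives the robot as it stands.
- The arm moves only by the shell command python3 -m crank 'ROWS'. ROWS is JSON, a list of rows, each an object of numbers: "gripper": the opening, from -1 (shut) to 1 (fully open); "tx", "ty", "tz": the shift along the tool's x, y, z in mm; "spin": the turn about the tool's z in rad. In form: [{"gripper": .., "tx": .., "ty": .., "tz": .., "spin": ..}, ...]. A call has 1 to 5 rows; each row is the pose to reach, as a shift and turn from the pose commanded when the call began, along the tool's axes at that moment; what a row does not reach only later rows make up. A row lasts 1/12 s, in which the tool goes at most 41.7 mm and 7.16 degrees, less where a joint would pass 70% of its speed; a pose out of reach is approached as far as the arm can. A call with a gripper value outside its range is refused whole. The fingers move at their own pace and stop on an object; the grip force is fixed at half the most. Time passes only in rows, so rows that repeat a pose let the fingers close. It gives the time, the measured TCP pose, the force, the opening and the grip force at its end, in the units of the state.
- status.read_state(): the state, without advancing time (a new reading comes with each control period).
- cams.capture(name): name is "scene" or "top"; returns a dict with "image" (480x640x3 uint8, red, green, blue), "K" (3x3 intrinsics, pixels), "k1" (the pictures are not rectified: a ray, as slopes to the right and down, at radius r is drawn at 1 + k1 r^2 times it, then the intrinsics apply), "extrinsics" (4x4, takes a point from camera to world coordinates). Camera axes: x right, y down, z forward; pixel columns grow to the right and rows downward; lengths in mm; the calibration is good to about 2 mm. A picture is of the moment at which its call begins. There is no depth.
- order.hand_in(): hands the job in; it is judged then, once.
The state is a dict: "clock": time; "joints": joint angles; "dq": joint speeds; "joint_torque": joint torques, N m; "tool_pos": TCP position; "orientation": TCP orientation; "contact_force": force on the tool from outside, world axes, zero at the start; "torque": the same for the moment, N m; "finger_gap": finger opening in mm; "gripper_force": force on a finger pad.
Only numpy, scipy, OpenCV 4.12 (cv2) and the standard library are available. Lean on these libraries where they do the work, as an engineer would, in place of code of your own. Each camera call takes 0.05 s, during which the arm holds its last target. There are 200 camera calls.

## Working session

There is one attempt and no reset: what is moved stays moved. The work goes in short steps, Python scripts to look and compute and a shell command to move; the robot and the scene stay as the last step left them, time stands still between calls to the robot, and variables do not carry over. Pictures are saved under pics/ and viewed, at most 10 in all, crops included, and the job is handed in when it is done.

```bash
mkdir -p pics; cat > h.py <<'E'
import numpy as np, cv2
from station import status, cams, order
def ray(c,u,v):
    K=c["K"];p=np.array([(u-K[0][2])/K[0][0],(v-K[1][2])/K[1][1]]);s=p.copy()
    for _ in range(20): s=p/(1+c["k1"]*(s@s))
    T=np.array(c["extrinsics"]);return T[:3,3],T[:3,:3]@np.array([s[0],s[1],1])
def plane(c,u,v,z):
    o,d=ray(c,u,v);return o+d*(z-o[2])/d[2]
def proj(c,P):
    T=np.array(c["extrinsics"]);q=T[:3,:3].T@(np.array(P)-T[:3,3]);s=q[:2]/q[2];s=s*(1+c["k1"]*(s@s))
    K=c["K"];return K[0][0]*s[0]+K[0][2],K[1][1]*s[1]+K[1][2]
def snap(n,f):
    c=cams.capture(n);cv2.imwrite(f,c["image"][...,::-1]);return c
E
python3 - <<'E'
from h import *
for n in("scene","top"):
    c=snap(n,f"pics/{n}0.png");print(np.round(c["extrinsics"],2),c["K"],c["k1"])
s=status.read_state();print(s)
E
```

```text
[[-1.40000e-01  7.20000e-01 -6.80000e-01  1.47255e+03]
 [ 9.90000e-01  1.00000e-01 -1.00000e-01  2.63410e+02]
 [-0.00000e+00 -6.90000e-01 -7.20000e-01  1.13555e+03]
 [ 0.00000e+00  0.00000e+00  0.00000e+00  1.00000e+00]] [[621.90284607   0.         332.15714645]
 [  0.         621.90284607 225.12878431]
 [  0.           0.           1.        ]] -0.11702966518117201
[[ 1.0000e-02 -9.8000e-01  1.7000e-01  2.4439e+02]
 [-1.0000e+00 -1.0000e-02 -0.0000e+00  1.1734e+02]
 [ 1.0000e-02 -1.7000e-01 -9.8000e-01  1.8889e+03]
 [ 0.0000e+00  0.0000e+00  0.0000e+00  1.0000e+00]] [[618.10558733   0.         319.96982585]
 [  0.         618.10558733 235.80793145]
 [  0.           0.           1.        ]] -0.21604446581567252
{'clock': 0.1, 'joints': array([67.72914315, 18.43549031, -4.01484115, 83.16724951,  1.29691286,
       78.53914658, -3.26101609]), 'dq': array([-0.02893064, -0.14940531,  0.0957299 , -0.19078298,  0.0273566 ,
        0.00247421, -0.16836341]), 'joint_torque': array([-4.77841222e-04, -4.94876933e+01, -3.84243624e-01, -3.15209126e+01,
        1.28740043e-02,  7.50682899e-03, -2.54959019e-05]), 'tool_pos': array([ 254.55351588, -597.57834287,  230.33089178]), 'orientation': array([[ 9.19964177e-01,  3.92001666e-01, -7.79594745e-04],
       [ 3.92002419e-01, -9.19962964e-01,  1.49961463e-03],
       [-1.29346861e-04, -1.68519476e-03, -9.99998572e-01]]), 'contact_force': array([ 0.0357852 ,  0.48078066, -0.0431029 ]), 'torque': array([-0.01733235, -0.05358302,  0.0339882 ]), 'gripper_force': 0.0, 'finger_gap': 85.44946383746462}
```

View pics/scene0.png

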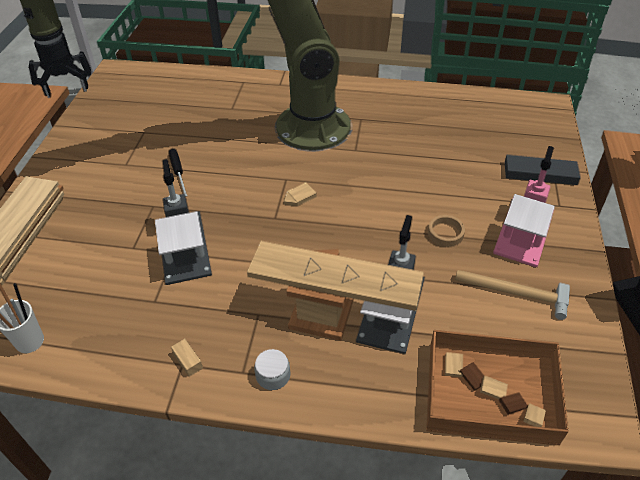

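View pics/top0.png

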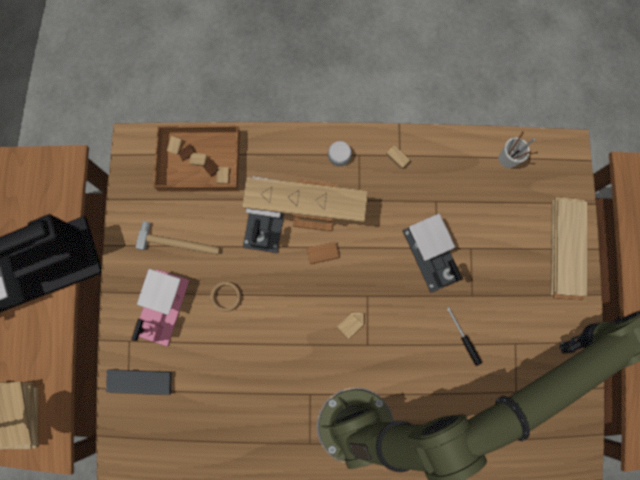

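The jack under the board has its knob near scene (405,235) and top (262,236). The spare is on the other side (scene (168,175)), and the pink one is a decoy. I'll zoom in on the knob in both views.

```bash
python3 - <<'E'
import cv2,numpy as np
a=cv2.imread("pics/scene0.png")[200:290,350:450];b=cv2.imread("pics/top0.png")[195:265,225:303]
f=lambda i:cv2.convertScaleAbs(cv2.resize(i,(400,400),interpolation=cv2.INTER_CUBIC),alpha=2.2)
cv2.imwrite("pics/z.png",np.hstack([f(a),f(b)]))
E
```

```text
(no output)
```

View pics/z.png

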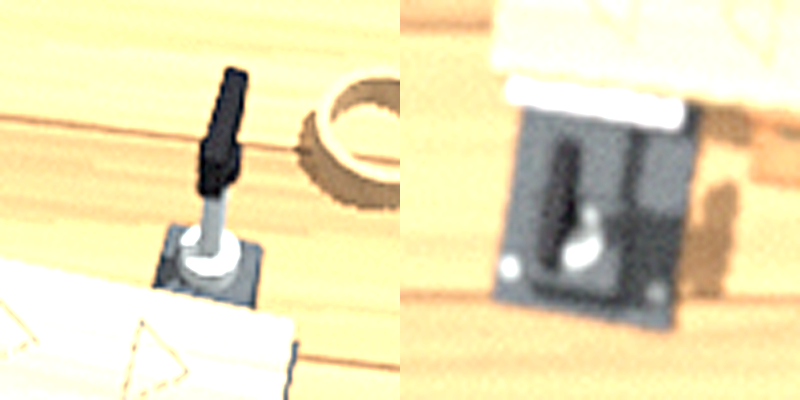

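Left: knob top face from about scene (409,216) to (404,232). Right: bar from about top (257.5,219) to (254,242), with its shadow to the right.

```bash
python3 - <<'E'
from h import *
C={n:cams.capture(n) for n in("scene","top")}
for n,(x0,x1,y0,y1),z in(("scene",(390,425,205,248),182),("top",(249,263,214,247),182)):
    c=C[n];g=c["image"][y0:y1,x0:x1].max(2)
    m=(g<45).astype(np.uint8);k,l,s,ce=cv2.connectedComponentsWithStats(m);i=1+s[1:,4].argmax()
    (cx,cy),wh,a=cv2.minAreaRect(np.argwhere(l==i)[:,::-1].astype(np.float32));cx+=x0;cy+=y0
    print(n,s[i],(cx,cy),wh,a,ce[i]+[x0,y0],plane(c,cx,cy,z))
s=C["scene"];t=C["top"]
f=lambda u,v:(350+u/4,200+v/4.444-.3)
g=lambda u,v:(225+(u-400)/5.128-.3,195+v/5.714-.4)
for p in((237,68),(218,143)):print("scene",plane(s,*f(*p),197))
print("scene bottom front",plane(s,*f(213,195),167))
for p in((567,138),(549,268)):print("top",plane(t,*g(*p),190))
# board/platform white edge in top
for p in((505,92),(685,115)):print("plat",plane(t,*g(*p),108))
st=status.read_state();R=st["orientation"];print(st["tool_pos"])
E
```

```text
scene [ 10  10  12  30 221] (405.0780830383301, 229.50822067260742) (9.578658103942871, 29.468767166137695) 6.009006023406982 [405.3800905  230.32126697] [563.5349388  292.16172589 182.        ]
top [  3   6   8  23 116] (256.13076972961426, 230.9538459777832) (6.449806213378906, 22.450286865234375) 7.125016689300537 [255.93965517 230.31896552] [558.90750367 289.52496864 182.        ]
scene [534.29905201 298.09512927 197.        ]
scene [584.73321508 290.90779567 197.        ]
scene bottom front [590.30562768 291.13654714 167.        ]
top [592.32416019 286.3896676  190.        ]
top [527.4408753  294.64814663 190.        ]
plat [633.18899665 331.06089926 108.        ]
plat [621.6587242  226.85311826 108.        ]
[ 254.64918982 -597.69875737  230.6390721 ]
```

The two views agree. The knob is at about (560, 291), bar yaw -7°, in line with the jack, and its reach of 631 mm is fine. I'll raise the arm and travel there, using the half-turned grasp (tool x yaw 173°) so joint 7 has room to turn.

```bash
cat > to.py <<'E'
import sys
from h import *
s=status.read_state();R=s["orientation"];p=s["tool_pos"]
x,y,z,yaw=map(float,sys.argv[1:5])
d=R.T@(np.array([x,y,z])-p);cy=np.degrees(np.arctan2(R[1,0],R[0,0]))
sp=-((yaw-cy+180)%360-180)
print("t",s["clock"],"p",p.round(1),"yaw",cy.round(2),"| tx ty tz",d.round(1),"spin",np.radians(sp).round(3),"q",s["joints"].round(),"F",np.round(s["contact_force"],1),"gap",round(s["finger_gap"],1))
E
python3 -m crank '[{"gripper":1,"tx":0,"ty":0,"tz":-40,"spin":0},{"gripper":1,"tx":80,"ty":-50,"tz":-70,"spin":-0.2},{"gripper":1,"tx":362,"ty":-224,"tz":-70,"spin":-0.6},{"gripper":1,"tx":362,"ty":-224,"tz":-70,"spin":-0.6},{"gripper":1,"tx":362,"ty":-224,"tz":-70,"spin":-0.6}]'; python3 to.py 500 -250 300 173;python3 to.py 560 0 300 173
```

```text
clock: 0.62
tool_pos: [350.3, -461.9, 289.9]
orientation: [[0.615, 0.788, 0.0], [0.788, -0.615, -0.001], [-0.0, 0.001, -1.0]]
contact_force: [1.2, 0.1, -0.5]
finger_gap: 85.2
gripper_force: 0.0
t 0.6167 p [ 350.3 -461.9  289.9] yaw 52.04 | tx ty tz [259.2 -12.3 -10.1] spin -2.111 q [ 61.   9. -12.  88.   2.  83.  11.] F [ 1.2  0.1 -0.5] gap 85.2
t 0.6167 p [ 350.3 -461.9  289.9] yaw 52.04 | tx ty tz [ 493.2 -118.7  -10.3] spin -2.111 q [ 61.   9. -12.  88.   2.  83.  11.] F [ 1.2  0.1 -0.5] gap 85.2
```

```bash
python3 -m crank '[{"gripper":1,"tx":259,"ty":-12,"tz":-10,"spin":-0.6},{"gripper":1,"tx":259,"ty":-12,"tz":-10,"spin":-0.6},{"gripper":1,"tx":259,"ty":-12,"tz":-10,"spin":-0.6},{"gripper":1,"tx":259,"ty":-12,"tz":-10,"spin":-0.6},{"gripper":1,"tx":259,"ty":-12,"tz":-10,"spin":-0.6}]'; python3 to.py 560 0 300 173
```

```text
clock: 1.03
tool_pos: [471.4, -292.3, 297.8]
orientation: [[0.062, 0.998, 0.0], [0.998, -0.062, -0.001], [-0.001, 0.0, -1.0]]
contact_force: [0.2, -0.4, -0.1]
finger_gap: 85.4
gripper_force: 0.0
t 1.0333 p [ 471.4 -292.3  297.8] yaw 86.44 | tx ty tz [297.3  70.3  -2.4] spin -1.511 q [ 50.   7. -23.  90.   3.  84.  23.] F [ 0.2 -0.4 -0.1] gap 85.4
```

```bash
python3 -m crank '[{"gripper":1,"tx":297,"ty":70,"tz":-2,"spin":-0.6},{"gripper":1,"tx":297,"ty":70,"tz":-2,"spin":-0.6},{"gripper":1,"tx":297,"ty":70,"tz":-2,"spin":-0.6},{"gripper":1,"tx":297,"ty":70,"tz":-2,"spin":-0.6},{"gripper":1,"tx":297,"ty":70,"tz":-2,"spin":-0.6}]'; python3 to.py 560 291 300 173
```

```text
clock: 1.45
tool_pos: [532.3, -93.1, 299.0]
orientation: [[-0.512, 0.859, 0.0], [0.859, 0.512, -0.001], [-0.001, -0.0, -1.0]]
contact_force: [0.7, -0.2, -0.5]
finger_gap: 85.0
gripper_force: 0.0
t 1.45 p [532.3 -93.1 299. ] yaw 120.81 | tx ty tz [315.7 220.6  -1.2] spin -0.911 q [ 40.   6. -35.  92.   3.  84.  35.] F [ 0.7 -0.2 -0.5] gap 85.0
```

```bash
python3 -m crank '[{"gripper":1,"tx":316,"ty":220,"tz":-1,"spin":-0.6},{"gripper":1,"tx":316,"ty":220,"tz":-1,"spin":-0.6},{"gripper":1,"tx":316,"ty":220,"tz":-1,"spin":-0.6},{"gripper":1,"tx":316,"ty":220,"tz":-1,"spin":-0.6},{"gripper":1,"tx":316,"ty":220,"tz":-1,"spin":-0.6}]'; python3 to.py 560 291 300 173
```

```text
clock: 1.87
tool_pos: [547.7, 114.4, 299.7]
orientation: [[-0.908, 0.42, 0.001], [0.42, 0.908, -0.001], [-0.001, -0.0, -1.0]]
contact_force: [1.5, 0.2, -0.7]
finger_gap: 85.8
gripper_force: 0.0
t 1.8667 p [547.7 114.4 299.7] yaw 155.18 | tx ty tz [ 63.  165.4  -0.4] spin -0.311 q [ 26.  10. -46.  89.   7.  84.  45.] F [ 1.5  0.2 -0.7] gap 85.8
```

```bash
python3 -m crank '[{"gripper":1,"tx":63,"ty":165,"tz":0,"spin":-0.311},{"gripper":1,"tx":63,"ty":165,"tz":0,"spin":-0.311},{"gripper":1,"tx":63,"ty":165,"tz":0,"spin":-0.311},{"gripper":1,"tx":63,"ty":165,"tz":0,"spin":-0.311},{"gripper":1,"tx":63,"ty":165,"tz":0,"spin":-0.311}]'; python3 to.py 560 291 230 173; python3 - <<'E'
from h import *
c=snap("scene","pics/s1.png");a=c["image"][100:330,290:490,::-1]
cv2.imwrite("pics/s1z.png",cv2.convertScaleAbs(cv2.resize(a,(520,598),interpolation=cv2.INTER_CUBIC),alpha=1.6))
E
```

```text
clock: 2.28
tool_pos: [558.1, 297.0, 298.9]
orientation: [[-0.993, 0.118, -0.002], [0.118, 0.993, 0.005], [0.003, 0.005, -1.0]]
contact_force: [-1.8, 0.0, -0.0]
finger_gap: 85.2
gripper_force: 0.0
t 2.2833 p [558.1 297.  298.9] yaw 173.23 | tx ty tz [-2.8 -6.1 68.8] spin 0.004 q [  8.  22. -52.  78.  17.  88.  41.] F [-1.8  0.  -0. ] gap 85.2
```

View pics/s1z.png

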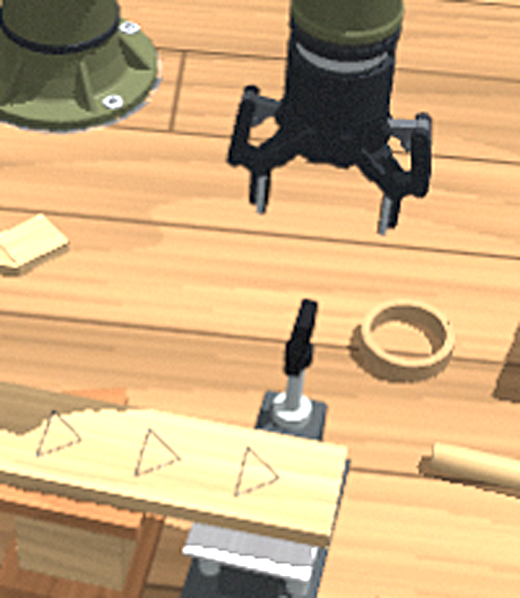

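The fingers at crop (262,205) and (385,228) straddle the knob at (305,320), and their bar alignment looks right. I'll descend in two stages.

```bash
python3 -m crank '[{"gripper":1,"tx":-3,"ty":-3,"tz":35,"spin":0.004},{"gripper":1,"tx":-3,"ty":-3,"tz":69,"spin":0.004},{"gripper":1,"tx":-3,"ty":-3,"tz":69,"spin":0.004},{"gripper":1,"tx":-3,"ty":-3,"tz":69,"spin":0.004}]'; python3 to.py 560 291 166 173
```

```text
clock: 2.67
tool_pos: [563.2, 283.4, 229.0]
orientation: [[-0.991, 0.133, -0.004], [0.133, 0.991, -0.002], [0.003, -0.003, -1.0]]
contact_force: [0.1, -0.7, -0.0]
finger_gap: 85.5
gripper_force: 0.0
t 2.6667 p [563.2 283.4 229. ] yaw 172.37 | tx ty tz [ 3.9  7.3 63. ] spin -0.011 q [  9.  23. -50.  85.  18.  81.  40.] F [ 0.1 -0.7 -0. ] gap 85.5
```

```bash
python3 -m crank '[{"gripper":1,"tx":3,"ty":7.5,"tz":20,"spin":0},{"gripper":1,"tx":3,"ty":7.5,"tz":45,"spin":0},{"gripper":1,"tx":3,"ty":7.5,"tz":63,"spin":0},{"gripper":1,"tx":3,"ty":7.5,"tz":63,"spin":0},{"gripper":1,"tx":3,"ty":7.5,"tz":63,"spin":0}]'; python3 to.py 560 291 166 173; python3 - <<'E'
from h import *
c=snap("scene","pics/s2.png");a=c["image"][130:330,300:480,::-1]
cv2.imwrite("pics/s2z.png",cv2.convertScaleAbs(cv2.resize(a,(540,600),interpolation=cv2.INTER_CUBIC),alpha=2))
E
```

```text
clock: 3.08
tool_pos: [562.6, 293.0, 169.2]
orientation: [[-0.991, 0.132, 0.001], [0.132, 0.991, 0.0], [-0.001, 0.001, -1.0]]
contact_force: [0.3, 1.1, 0.4]
finger_gap: 85.2
gripper_force: 0.0
t 3.0833 p [562.6 293.  169.2] yaw 172.39 | tx ty tz [ 2.3 -2.3  3.2] spin -0.011 q [  8.  26. -49.  89.  20.  74.  38.] F [0.3 1.1 0.4] gap 85.2
```

View pics/s2z.png

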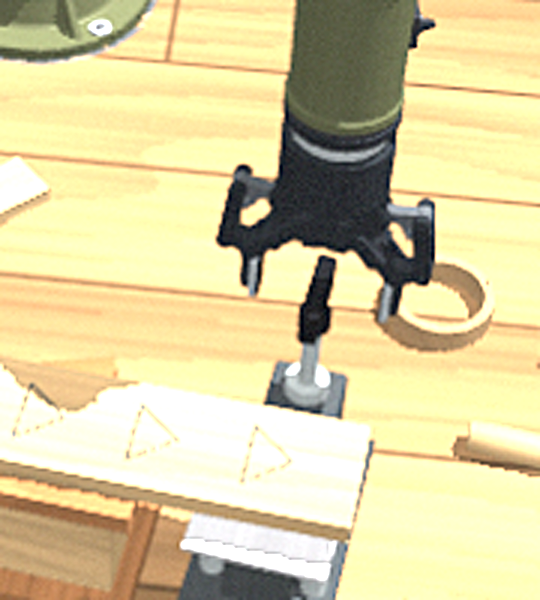

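The fingertips at crop (250,290) and (385,318) have their midpoint at scene (405.7,231.4), which is on the knob at (405,229.5). I'll close now.

```bash
python3 -m crank '[{"gripper":-1,"tx":1,"ty":0,"tz":2,"spin":0},{"gripper":-1,"tx":1,"ty":0,"tz":2,"spin":0},{"gripper":-1,"tx":1,"ty":0,"tz":2,"spin":0},{"gripper":-1,"tx":1,"ty":0,"tz":2,"spin":0},{"gripper":-1,"tx":1,"ty":0,"tz":2,"spin":0}]';python3 -m crank '[{"gripper":-1,"tx":0,"ty":0,"tz":0,"spin":0},{"gripper":-1,"tx":0,"ty":0,"tz":0,"spin":0},{"gripper":-1,"tx":0,"ty":0,"tz":0,"spin":0}]'; python3 to.py 560 291 166 173
cat > see.py <<'E'
# board/platform strip: save crop, print image diff hint
import sys
from h import *
n=sys.argv[1];c=cams.capture("scene");np.save(f"s{n}.npy",c["image"])
s=status.read_state();print("F",np.round(s["contact_force"],1),"M",np.round(s["torque"],2))
E
python3 see.py 0
```

```text
clock: 3.55
tool_pos: [560.9, 293.2, 165.9]
orientation: [[-0.991, 0.131, 0.001], [0.131, 0.991, -0.0], [-0.001, -0.0, -1.0]]
contact_force: [-1.1, -7.9, 3.6]
finger_gap: 25.4
gripper_force: 5.3
clock: 3.8
tool_pos: [560.7, 291.9, 166.3]
orientation: [[-0.991, 0.132, -0.0], [0.132, 0.991, -0.003], [-0.0, -0.003, -1.0]]
contact_force: [-2.7, -3.0, 5.7]
finger_gap: 19.4
gripper_force: 58.5
t 3.8 p [560.7 291.9 166.3] yaw 172.4 | tx ty tz [ 0.6 -1.   0.3] spin -0.01 q [  8.  26. -49.  89.  20.  74.  38.] F [-2.7 -3.   5.7] gap 19.4
F [-1.7 -3.3  5.5] M [-0.94  0.49  0.02]
```

```bash
python3 -m crank '[{"gripper":-1,"tx":0,"ty":0,"tz":0,"spin":0},{"gripper":-1,"tx":0,"ty":0,"tz":0,"spin":0},{"gripper":-1,"tx":0,"ty":-1,"tz":0,"spin":0}]'; python3 - <<'E'
from h import *
for n,(a,b,e,f) in(("scene",(190,260,360,450)),("top",(195,265,225,303))):
    c=snap(n,f"pics/{n}3.png")
g=lambda i:cv2.convertScaleAbs(cv2.resize(i,(400,400),interpolation=cv2.INTER_CUBIC),alpha=2.5)
cv2.imwrite("pics/z3.png",np.hstack([g(cv2.imread("pics/scene3.png")[190:260,370:440]),g(cv2.imread("pics/scene3.png")[250:350,330:430])]))
E
```

```text
clock: 4.1
tool_pos: [560.7, 291.8, 166.3]
orientation: [[-0.991, 0.132, 0.0], [0.132, 0.991, -0.001], [-0.001, -0.001, -1.0]]
contact_force: [-1.1, -0.2, 4.5]
finger_gap: 19.8
gripper_force: 58.6
```

View pics/z3.png

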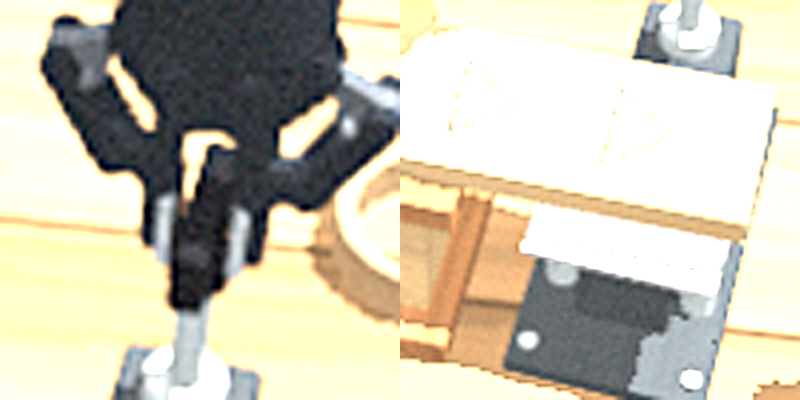

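The knob is firmly held between the pads, and the platform edge shows below the board. I'll turn 0.6 rad, which is short of the smallest gap, and then track the board and platform in the image.

```bash
python3 see.py 0; python3 -m crank '[{"gripper":-1,"tx":0,"ty":0,"tz":0,"spin":0.1},{"gripper":-1,"tx":0,"ty":0,"tz":0,"spin":0.22},{"gripper":-1,"tx":0,"ty":0,"tz":0,"spin":0.34},{"gripper":-1,"tx":0,"ty":0,"tz":0,"spin":0.46},{"gripper":-1,"tx":0,"ty":0,"tz":0,"spin":0.58}]'; python3 -m crank '[{"gripper":-1,"tx":0,"ty":0,"tz":0,"spin":0},{"gripper":-1,"tx":0,"ty":0,"tz":0,"spin":0}]'
cat > track.py <<'E'
from h import *
c=cams.capture("scene");a=np.load("s0.npy");b=c["image"]
G=lambda i:cv2.cvtColor(i,cv2.COLOR_RGB2GRAY).astype(np.float32)
def sub(n,x0,x1,y0,y1,m=14):  # template tracked with subpixel peak
    t=G(a)[y0:y1,x0:x1];w=G(b)[y0-m:y1+m,x0-m:x1+m]
    r=cv2.matchTemplate(w,t,cv2.TM_CCOEFF_NORMED);_,v,_,(x,y)=cv2.minMaxLoc(r)
    f=lambda p,q,s:.5*(p-s)/(p-2*q+s)
    dy=f(r[y-1,x],r[y,x],r[y+1,x]) if 0<y<2*m else 0
    print(n,"dx",x-m,"dy",round(y-m+dy,2),"q",round(float(v),3))
sub("board end",405,440,266,312);sub("board far",248,285,240,285);sub("plat",355,416,311,325)
# expected px for 10 mm rise at board end / platform
u=np.array(proj(c,[680,330,110]));print("px per 10mm",np.array(proj(c,[680,330,120]))-u)
s=status.read_state();R=s["orientation"];print("yaw",np.degrees(np.arctan2(R[1,0],R[0,0])),s["tool_pos"].round(1),"F",np.round(s["contact_force"],1),"M",np.round(s["torque"],2),"gap",s["finger_gap"],"q7",s["joints"][6])
cv2.imwrite("pics/cur.png",b[...,::-1])
E
python3 track.py
```

```text
F [-0.9 -2.3  5.7] M [-0.66  0.44  0.01]
clock: 4.67
tool_pos: [560.8, 291.9, 166.3]
orientation: [[-0.753, 0.657, 0.001], [0.657, 0.753, -0.001], [-0.001, -0.0, -1.0]]
contact_force: [-1.9, -2.6, 5.1]
finger_gap: 19.5
gripper_force: 58.7
clock: 4.83
tool_pos: [560.8, 291.9, 166.3]
orientation: [[-0.758, 0.652, 0.001], [0.652, 0.758, -0.001], [-0.001, -0.0, -1.0]]
contact_force: [-1.3, -2.6, 6.2]
finger_gap: 19.6
gripper_force: 58.9
board end dx 0 dy -0.01 q 0.994
board far dx 0 dy -0.02 q 0.989
plat dx 1 dy -3.32 q 0.932
px per 10mm [ 0.49127117 -2.95502162]
yaw 139.3032758776946 [560.8 291.9 166.3] F [-1.4 -2.5  5.9] M [-0.65  0.48 -0.07] gap 19.40037373416619 q7 7.269131970396311
```

The platform rose 3.3 px, about 11 mm, and the board hasn't moved. I'll continue in small steps.

```bash
python3 -m crank '[{"gripper":-1,"tx":0,"ty":0,"tz":0,"spin":0.08},{"gripper":-1,"tx":0,"ty":0,"tz":0,"spin":0.15},{"gripper":-1,"tx":0,"ty":0,"tz":0,"spin":0.15}]';python3 track.py
```

```text
clock: 5.13
tool_pos: [560.8, 291.9, 166.3]
orientation: [[-0.65, 0.76, 0.001], [0.76, 0.65, -0.001], [-0.001, -0.0, -1.0]]
contact_force: [-1.4, -2.8, 6.6]
finger_gap: 19.6
gripper_force: 58.9
board end dx 0 dy -0.01 q 0.994
board far dx 0 dy -0.01 q 0.986
plat dx 1 dy -4.18 q 0.935
px per 10mm [ 0.49127117 -2.95502162]
yaw 130.69157267460645 [560.8 292.  166.3] F [-2.2 -1.9  6. ] M [-0.69  0.48  0.04] gap 19.71265775992044 q7 -0.8240693855524904
```

```bash
python3 -m crank '[{"gripper":-1,"tx":0,"ty":0,"tz":0,"spin":0.05},{"gripper":-1,"tx":0,"ty":0,"tz":0,"spin":0.1},{"gripper":-1,"tx":0,"ty":0,"tz":0,"spin":0.1}]';python3 track.py
```

```text
clock: 5.43
tool_pos: [560.8, 291.9, 166.3]
orientation: [[-0.572, 0.82, 0.001], [0.82, 0.572, -0.001], [-0.001, -0.0, -1.0]]
contact_force: [-0.8, -2.3, 6.3]
finger_gap: 19.3
gripper_force: 58.9
board end dx 0 dy -0.02 q 0.994
board far dx 0 dy -0.01 q 0.983
plat dx 1 dy -4.86 q 0.929
px per 10mm [ 0.49127117 -2.95502162]
yaw 124.97259388921596 [560.8 291.9 166.3] F [-1.8 -2.7  6.9] M [-0.67  0.39  0.02] gap 19.533154310832977 q7 -6.203818150198017
```

```bash
python3 -m crank '[{"gripper":-1,"tx":0,"ty":0,"tz":0,"spin":0.05},{"gripper":-1,"tx":0,"ty":0,"tz":0,"spin":0.1},{"gripper":-1,"tx":0,"ty":0,"tz":0,"spin":0.1}]' | head -1;python3 track.py
```

```text
clock: 5.73
board end dx 0 dy -0.05 q 0.989
board far dx 0 dy -0.01 q 0.981
plat dx 1 dy -5.46 q 0.898
px per 10mm [ 0.49127117 -2.95502162]
yaw 119.24283445332331 [560.8 292.  166.3] F [-2.1 -2.7  6.1] M [-0.66  0.53 -0.  ] gap 19.6633078414959 q7 -11.605541794407511
```

```bash
python3 -m crank '[{"gripper":-1,"tx":0,"ty":0,"tz":0,"spin":0.05},{"gripper":-1,"tx":0,"ty":0,"tz":0,"spin":0.1},{"gripper":-1,"tx":0,"ty":0,"tz":0,"spin":0.1}]' | head -1;python3 track.py
```

```text
clock: 6.03
board end dx 0 dy -0.05 q 0.985
board far dx 0 dy -0.01 q 0.98
plat dx 1 dy -6.05 q 0.912
px per 10mm [ 0.49127117 -2.95502162]
yaw 113.51095130719864 [560.8 291.9 166.3] F [-1.2 -2.1  6.1] M [-0.61  0.49  0.03] gap 19.669590604500087 q7 -17.013736669981686
```

```bash
python3 -m crank '[{"gripper":-1,"tx":0,"ty":0,"tz":0,"spin":0.05},{"gripper":-1,"tx":0,"ty":0,"tz":0,"spin":0.1},{"gripper":-1,"tx":0,"ty":0,"tz":0,"spin":0.1}]' | head -1;python3 track.py
```

```text
clock: 6.33
board end dx 0 dy -0.08 q 0.973
board far dx 0 dy -0.01 q 0.977
plat dx 1 dy -6.71 q 0.887
px per 10mm [ 0.49127117 -2.95502162]
yaw 107.78352444173052 [560.8 292.  166.3] F [-1.6 -2.1  6.3] M [-0.62  0.46 -0.  ] gap 19.380521157177977 q7 -22.428940449935258
```

```bash
python3 -m crank '[{"gripper":-1,"tx":0,"ty":0,"tz":0,"spin":0.05},{"gripper":-1,"tx":0,"ty":0,"tz":0,"spin":0.1},{"gripper":-1,"tx":0,"ty":0,"tz":0,"spin":0.1}]' | head -1;python3 track.py;python3 -c "
import cv2
a=cv2.imread('pics/cur.png')[230:340,240:440]
cv2.imwrite('pics/cz.png',cv2.convertScaleAbs(cv2.resize(a,(800,440),interpolation=cv2.INTER_CUBIC),alpha=1.4))"
```

```text
clock: 6.63
board end dx 0 dy -0.26 q 0.956
board far dx 0 dy 0.05 q 0.975
plat dx 1 dy -7.22 q 0.882
px per 10mm [ 0.49127117 -2.95502162]
yaw 102.06084134613974 [560.9 291.9 166.3] F [-1.3 -2.8  5.8] M [-0.59  0.44  0.07] gap 19.67248107809051 q7 -27.847362155032826
```

View pics/cz.png

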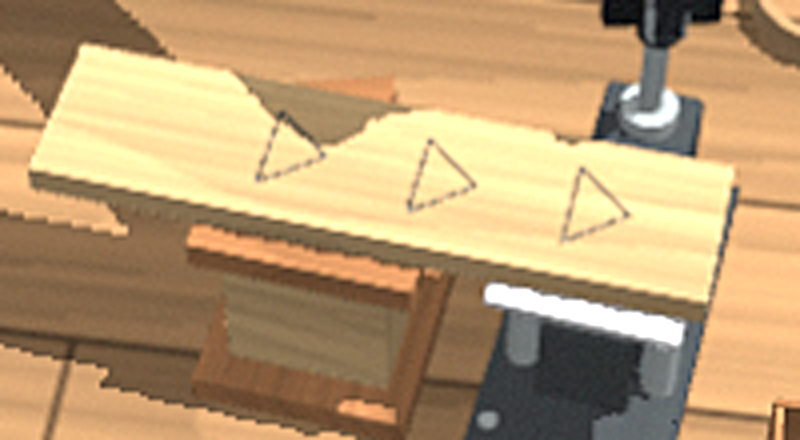

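The platform (crop (585,315)) now sits against the board. The board end has risen about 0.25 px (about 1 mm) after 24.6 mm of travel. I'll take one more small step so it bears firmly.

```bash
python3 -m crank '[{"gripper":-1,"tx":0,"ty":0,"tz":0,"spin":0.05},{"gripper":-1,"tx":0,"ty":0,"tz":0,"spin":0.09},{"gripper":-1,"tx":0,"ty":0,"tz":0,"spin":0.09}]' | head -1;python3 track.py
```

```text
clock: 6.93
board end dx 0 dy -0.93 q 0.942
board far dx 0 dy 0.21 q 0.962
plat dx 1 dy -7.77 q 0.879
px per 10mm [ 0.49127117 -2.95502162]
yaw 96.91329002780303 [560.8 292.  166.3] F [ 0.1 -3.4  6. ] M [-0.62  0.44  0.06] gap 19.467051250326453 q7 -32.72595505349451
```

The board end is up about 3 mm and the far end is slightly down, so the platform is bearing. Releasing and retreating straight up.

```bash
python3 -m crank '[{"gripper":0.3,"tx":0,"ty":0,"tz":0,"spin":0},{"gripper":0.3,"tx":0,"ty":0,"tz":0,"spin":0},{"gripper":0.3,"tx":0,"ty":0,"tz":0,"spin":0},{"gripper":0.3,"tx":0,"ty":0,"tz":0,"spin":0},{"gripper":0.3,"tx":0,"ty":0,"tz":0,"spin":0}]'; python3 track.py
```

```text
clock: 7.4
tool_pos: [560.5, 292.5, 165.2]
orientation: [[-0.119, 0.993, -0.0], [0.993, 0.119, 0.0], [0.0, -0.0, -1.0]]
contact_force: [-0.4, 0.0, 0.4]
finger_gap: 55.6
gripper_force: 0.0
board end dx 0 dy -0.93 q 0.942
board far dx 0 dy 0.21 q 0.96
plat dx 1 dy -7.78 q 0.88
px per 10mm [ 0.49127117 -2.95502162]
yaw 96.84120383598163 [560.5 292.5 165.2] F [-0.6  0.4  1.3] M [0.04 0.01 0.02] gap 55.578023274403876 q7 -32.81893900672823
```

```bash
python3 -m crank '[{"gripper":0.3,"tx":0,"ty":0,"tz":-20,"spin":0},{"gripper":0.3,"tx":0,"ty":0,"tz":-50,"spin":0},{"gripper":0.3,"tx":0,"ty":0,"tz":-85,"spin":0},{"gripper":0.3,"tx":0,"ty":0,"tz":-110,"spin":0},{"gripper":0.3,"tx":0,"ty":0,"tz":-110,"spin":0}]';python3 -m crank '[{"gripper":0.3,"tx":0,"ty":0,"tz":0,"spin":0},{"gripper":0.3,"tx":0,"ty":0,"tz":0,"spin":0},{"gripper":0.3,"tx":0,"ty":0,"tz":0,"spin":0}]' | head -2; python3 track.py; python3 - <<'E'
import cv2
a=cv2.imread('pics/cur.png');cv2.imwrite('pics/end.png',cv2.resize(a[130:350,130:450],(800,550)))
E
```

```text
clock: 7.87
tool_pos: [562.6, 294.3, 282.1]
orientation: [[-0.119, 0.993, 0.009], [0.993, 0.119, 0.005], [0.004, 0.01, -1.0]]
contact_force: [0.9, 0.6, 0.8]
finger_gap: 55.6
gripper_force: 0.0
clock: 8.12
tool_pos: [560.0, 291.8, 273.7]
board end dx 0 dy -0.93 q 0.943
board far dx 0 dy 0.33 q 0.858
plat dx 1 dy -7.77 q 0.879
px per 10mm [ 0.49127117 -2.95502162]
yaw 96.82154777839999 [560.  291.8 273.7] F [-0.5 -0.1  0.3] M [-0.07 -0.03  0.03] gap 55.539315518538984 q7 -31.088551567704553
```

View pics/end.png

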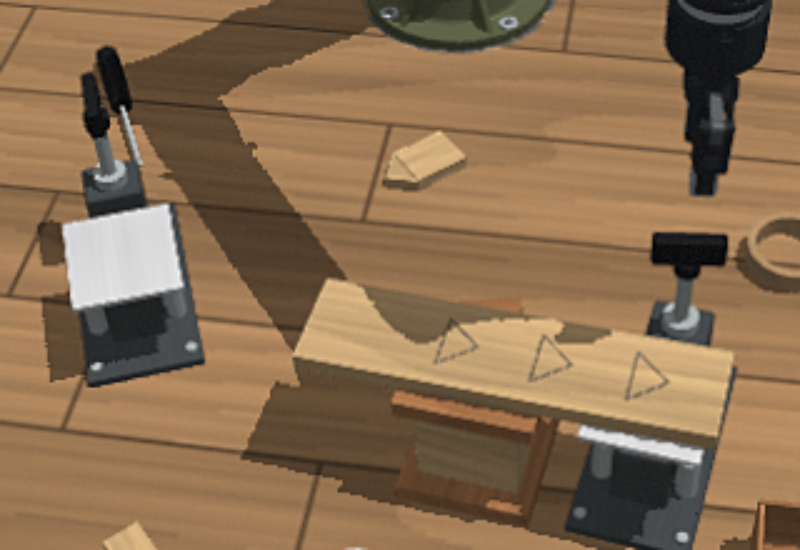

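The knob (crop (690,248)) is turned about 76° and free of the gripper. The platform (640,443) is under the board end, the board is in place, and the spare knob (93,105) is untouched.

```bash
python3 -c "
from station import order
print(order.hand_in())"
```

```text
the job is handed in; nothing more can be done
None
```

I turned the jack knob about 1.3 rad (76°) clockwise, so the platform now bears on the board and lifts its end by about 3 mm; I then let go, backed the arm clear and handed the job in at about 8 s, with the spare knob untouched.

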